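# Pull the blanking plug from the cabinet's cable port

### The job

Open the cable port in the top of the low green cabinet: lower the puller's foot through the slot of the nut plate in the blanking plug, feeling gently for the slot rather than forcing it, turn the puller clockwise a quarter turn to its stop so that it locks, then draw the plug straight up out of the port. Stand the plug upright and whole on the black rubber mat without dropping it, with the puller left in it, let go, and leave the buckle, the button and the hole punch where they lie.

Things in the scene. Friction and masses are not known exactly. Their poses are not given: they have to be found in the camera images.
- cabinet: Low green metal cabinet, 180 (x) x 220 (y) x 100 mm high, fixed to the table; a small door with cam lock and key on its +x face (does not open). Origin: centre of its underside, z up. The port is in the middle of its top: a bore about 62 mm wide in a 90 mm square dark steel collar, collar top 103 mm and bore floor 60 mm above the origin.
- plug: Loose round aluminium plug, 60 mm across, 42 mm tall, about 0.35 kg, in the port, its top 1 mm below the collar's top, so fingers cannot grip it. Origin: centre of its underside, z up. Its x axis is the direction of the nut slot. Spring shoes in the bore grip it: pulling it out takes about 7 to 13 N with its weight, turning it in the bore about 0.13 to 0.27 N m.
- nut_level (a point): Point on the plug's axis, at its top, 42 mm above its underside; axes as the plug. Here lies a steel nut plate, 32 x 28 mm, 5 mm thick, top level with this point. Its hole: a slot 24.5 mm long (plug x), 9.4 mm wide (y), its middle widened to 12.5 mm square. The plate keeps the plug's yaw but sits anywhere up to 4.5 mm off this point in x and in y (not measured), held tight there.
- chamber_floor (a point): Point on the plug's axis, 25 mm above its underside: floor of the 12 mm high chamber under the nut plate. A foot partly over the slot dips some tenths of a mm. Lowered to here it can be turned clockwise (from above) 90 to 105 degrees to two stops; ease it 2 to 3 mm up to turn freely. Turned, it catches under the plate and lifts the plug, its underside then 6 mm above this point.
- puller: Loose steel puller, 85 mm tall, 0.12 kg, upright in the stand. Origin: centre of its foot's underside, z up. Foot: bar 22 mm long (x), 7 wide (y), 6 high; above it a rod 10 mm across; from 45 to 85 mm a flat grip, 32 mm in x, 14 mm thick in y, pinched across y. Same after a half turn. Grip it firmly; pressed off centre it can tip in the fingers, its foot then 1 to 2 mm off.
- stand: Fixed dark wooden block, 50 (x) x 40 (y) x 24 mm high, with a pocket 18 mm deep in which the puller stands, the puller's x along the block's x; the puller lifts straight out. Origin: centre of its underside.
- mat: Fixed square black rubber mat on the table, 120 x 120 mm, 4 mm thick. Origin: centre of its underside; its top is 4 mm higher.
- buckle: Loose silver trench-coat buckle, flat rectangle 60 x 50 x 5 mm, to be left alone. Origin: centre of its underside.
- coat_button: Loose brown coconut-shell button, 28 mm across, 5 mm thick, to be left alone. Origin: centre of its underside.
- hole_punch: Loose steel hand hole punch, about 110 (x) x 28 x 29 mm high, to be left alone. Origin: underside, near its middle.
Not all that is in view belongs to the job. What is shaped like the puller but red or white is not meant.

How it is judged:
On the way, in this order (a step that is already met when the one before it is completed fails the run):
1. the puller is locked in the plug (foot below the nut plate, turned at least 70 degrees) while the plug is still home in the port (z of puller in the frame of plug below 0.033 m and horizontal distance between puller and plug below 0.01 m and angle between the x axis of puller and the x axis of plug, either way round above 1.22 rad and z of plug in the frame of cabinet below 0.065 m), for 0.2 s.
2. the plug hangs upright from the locked puller, clear above the port (z of plug in the frame of cabinet above 0.106 m and angle between plug's own z axis and vertical below 0.2 rad and angle between the x axis of puller and the x axis of plug, either way round above 1.05 rad and z of puller in the frame of plug below 0.034 m), for 0.1 s.
At the end, for the whole second after the job is handed in: the plug stands upright (within 0.08 rad) and at rest on the mat's top, wholly over the mat (its centre within 30 mm of the mat's centre along each of the mat's sides), with the puller's foot still under the nut plate and the puller released and at rest (z of plug in the frame of mat between 0.002 and 0.007 m and x of plug in the frame of mat between -0.03 and 0.03 m and y of plug in the frame of mat between -0.03 and 0.03 m and angle between plug's own z axis and vertical below 0.08 rad and linear speed of plug below 0.02 m/s and z of puller in the frame of plug below 0.034 m and horizontal distance between puller and plug below 0.012 m and linear speed of puller below 0.03 m/s and contact force between the fingers and puller below 0.1 N); the robot touches nothing.
It fails at once if the puller is forced: it presses on the plug with more than 30 N before its foot is through the nut plate (z of puller in the frame of plug above 0.0335 m and contact force between puller and plug above 30 N).
It fails at once if the puller presses or pulls on the plug with more than 45 N (contact force between puller and plug above 45 N).
It fails at once if the plug is dropped over the mat: not held while more than 10 mm above the mat's top (horizontal distance between plug and mat below 0.08 m and z of plug in the frame of mat above 0.014 m and contact force between the fingers and puller below 0.2 N).
It fails at once if the buckle, the button or the hole punch is moved more than 15 mm (distance of any of buckle, coat_button, hole_punch from where it was at the start of the episode above 0.015 m).
It also fails if it takes over 72 s, if anything falls off the work surface, if the arm or the gripper's body presses on something with over 40 N, if the wrist force passes 120 N, or if a joint passes its speed limit or range.

### The arm

A 7-joint arm with a two-finger parallel gripper is mounted at the origin on the work surface. World frame = base frame: x ahead of the robot, y to its left, z up, the work surface at z = 0. Lengths are in m, angles in rad, forces in N, time in s.
With the tool pointing down it reaches from about 0.4 to 0.85 m from the base axis. Payload 4.5 kg.
Tool frame: the origin (TCP) lies where the fingers leave the gripper's body, on its centre line; the fingertips stand 64 mm ahead of it and the grasp point (between the pads) lies 45 mm ahead of it; z points along the fingers, y is the line along which they close (so a half turn about z gives the same grasp; the last joint's range is limited). The gripper opens to 88 mm and grips with 3 to 60 N. Pads are 18 mm wide; open, the fingers measure 123 mm over their backs; the gripper's body (75 mm by 187 mm) begins 45 mm behind the grasp point.
Start: joints at [1.3, 0.689, -0.195, 1.565, 0.157, 0.902, -0.215], TCP at [0.188, -0.596, 0.303] pointing down, gripper open.
Joint ranges: [-3.01, 3.01], [-0.46, 2.08], [-1.47, 1.51], [0.13, 2.56], [-1, 4.14], [0.04, 2.09], [-2.66, 2.66]. Speed limits (rad/s): [2.57, 2.57, 3.14, 3.14, 3.14, 3.14, 3.14].

### API

Orientations are given as a unit quaternion [x, y, z, w].
In Python, from plant import r gives the robot as it stands.
- The arm moves only by the tool play_rows, never from a script. Its arguments are lists of equal length, an entry for each row: "translation": the shift along the tool's x, y, z in m, a list of three; "delta_rot": the turn, a rotation vector about the tool's x, y, z in degrees, a list of three; "grip": the opening, from -1 (shut) to 1 (fully open). In form: {"translation": [[x, y, z], ...], "delta_rot": [[rx, ry, rz], ...], "grip": [grip, ...]}. A call has 1 to 20 rows; each row shifts and turns the commanded pose from where the row before left it, along the tool's axes as they then stand; what a row does not reach is not made up. A row lasts 1/8 s, in which the tool goes at most 62.5 mm and 10.7 degrees, less where a joint would pass 70% of its speed; a pose out of reach is approached as far as the arm can. A call with a gripper value outside its range is refused whole. The fingers move at their own pace and stop on an object; "squeeze" is the grip in N (left out, the last holds). Time passes only in rows, so rows that do not move let the fingers close. It gives the time, the measured TCP pose, the force, the opening and the grip force at its end, in the units of the state.
- r.get_state(): the state, without advancing time (a new reading comes with each control period).
- r.snapshot(name): name is "scene" or "top"; returns the picture (480x640x3 uint8, blue, green, red); there is no depth.
- r.get_calibration(name): a dict with "intrinsics" (3x3 intrinsics, pixels), "k1" (the pictures are not rectified: a ray, as slopes to the right and down, at radius r is drawn at 1 + k1 r^2 times it, then the intrinsics apply), "eye" and "rotation" of the camera in the world. Camera axes: x right, y up, looking along -z (the intrinsics and any distortion apply to the point x, -y, -z); pixel columns grow to the right and rows downward; lengths in m; the calibration is good to about 2 mm. A picture is of the moment at which its call begins. get_calibration takes no time and is no camera call.
- r.finish_job(): hands the job in; it is judged then, once.
Trained networks look in the newest picture that a camera, given by its name, has taken for a name from the list of things; names that differ only in an ending like _2 or _b are one class to them, and where a whole thing is asked for, a point or a joint stands for the part that bears it (a point fixed in the world has none). Each returns a list of dicts, best first, with "confidence" (0 to 1); they miss things now and then, are a little off and sometimes report something else, mostly with a low value. They report only what shows in the picture. A call takes as long as a camera call. They do not tell look-alikes from the thing itself.
- r.look_for(camera, target): "point" ([x, y, z] in m, in world coordinates, good to about 4 mm: the middle of the surface that is visible of it).
- r.silhouettes(camera, target): "pixels" (480x640 bool, what is visible of it).
The state is a dict: "clock": time; "q": joint angles; "qd": joint speeds; "joint_torque": joint torques, N m; "tool_pos": TCP position; "eef_rot": TCP orientation; "contact_force": force on the tool from outside, world axes, zero at the start; "moment": the same for the moment, N m; "opening": opening from 0.0 (shut) to 1.0 (fully open); "finger_force": force on a finger pad.
Only numpy, scipy, OpenCV 4.12 (cv2) and the standard library are available. Lean on these libraries where they do the work, as an engineer would, in place of code of your own. Each camera call takes 0.05 s, during which the arm holds its last target. There are 200 camera calls.

## Working session

There is one attempt and no reset: what is moved stays moved. The work goes in short steps, Python scripts to look and compute and a tool call to move; the robot and the scene stay as the last step left them, time stands still between calls to the robot, and variables do not carry over. Pictures are saved under pics/ and viewed, at most 10 in all, crops included, and the job is handed in when it is done.

Besides the shell and the picture viewer there is one more tool, called after "Request:" as a command line: name --argument value ..., lists and objects as JSON in quotes. play_rows: Moves the arm, as the interface text tells. Its arguments: {"type":"object","properties":{"translation":{"type":"array","items":{"type":"array","items":{"type":"number"}}},"delta_rot":{"type":"array","items":{"type":"array","items":{"type":"number"}}},"grip":{"type":"array","items":{"type":"number"}},"squeeze":{"type":"number"}},"required":["translation","delta_rot","grip"]}

```bash
ls; mkdir -p pics
cat > h.py <<'E'
import numpy as np, cv2
from plant import r
from scipy.spatial.transform import Rotation as R
def cal(c):
    k=r.get_calibration(c); return np.array(k["intrinsics"]),k["k1"],np.array(k["eye"]),k["rotation"]
def rot(c):
    q=np.array(cal(c)[3]); return q if q.shape==(3,3) else R.from_quat(q).as_matrix()
def unproj(c,uv,z):
    K,k1,e,_=cal(c); M=rot(c)
    uv=np.atleast_2d(np.asarray(uv,float)).reshape(-1,1,2)
    s=cv2.undistortPoints(uv,K,np.array([k1,0,0,0.]),).reshape(-1,2)
    d=np.c_[s[:,0],-s[:,1],-np.ones(len(s))]@M.T
    return e+d*((z-e[2])/d[:,2])[:,None]
def proj(c,P):
    K,k1,e,_=cal(c); M=rot(c); p=(np.atleast_2d(P)-e)@M
    s=np.c_[p[:,0]/-p[:,2],-p[:,1]/-p[:,2]]; s=s*(1+k1*(s**2).sum(1))[:,None]
    return s@K[:2,:2].T+K[:2,2]
E
python3 - <<'E'
from h import *
for c in ("scene","top"):
    im=r.snapshot(c); cv2.imwrite(f"pics/{c}0.png",im); k=r.get_calibration(c); print(c,k)
    for t in ("cabinet","plug","puller","stand","mat","buckle","coat_button","hole_punch"):
        print(t,[(np.round(d["point"],3).tolist(),round(d["confidence"],2)) for d in r.look_for(c,t)][:4])
print(r.get_state())
E
```

```text
pics
scene {'intrinsics': array([[475.81324398,   0.        , 313.21452212],
       [  0.        , 475.81324398, 241.82891182],
       [  0.        ,   0.        ,   1.        ]]), 'k1': 0.04109651403170241, 'eye': array([0.93014856, 0.13638635, 0.75582913]), 'rotation': array([0.15976096, 0.2487655 , 0.80906222, 0.50794733])}
cabinet [([0.566, 0.2, 0.095], 0.59), ([0.525, 0.196, 0.104], 0.27)]
plug [([0.528, 0.196, 0.096], 0.89)]
puller [([0.536, -0.17, 0.078], 0.84), ([0.665, -0.212, 0.068], 0.81), ([0.446, -0.207, 0.072], 0.73), ([0.468, -0.118, 0.066], 0.62)]
stand [([0.542, -0.166, 0.025], 0.75)]
mat [([0.504, -0.362, 0.008], 0.9)]
buckle [([0.382, -0.087, 0.006], 0.84)]
coat_button []
hole_punch [([0.645, -0.133, 0.027], 0.57)]
top {'intrinsics': array([[528.65674169,   0.        , 320.16697501],
       [  0.        , 528.65674169, 231.31433875],
       [  0.        ,   0.        ,   1.        ]]), 'k1': -0.006344060756159741, 'eye': array([ 0.41065215, -0.07857087,  1.1130832 ]), 'rotation': array([-0.04184297,  0.03953143,  0.71515583, -0.69659067])}
cabinet []
plug [([0.526,
[... 392 characters left out ...]
 ,  0.6890639 , -0.19460583,  1.56528151,  0.15727208,
        0.90250401, -0.2151063 ]), 'qd': array([-4.98207205e-04,  8.42773144e-04,  8.66981182e-06,  5.80898994e-04,
       -9.95731213e-04,  5.63378485e-04,  2.12887722e-04]), 'joint_torque': array([-1.56363149e-04, -5.27488947e+01, -1.26736879e+00, -1.53749013e+01,
       -5.19319705e-02, -7.39493898e-04,  3.88008823e-05]), 'tool_pos': array([ 0.18759629, -0.59620898,  0.30277035]), 'eef_rot': array([9.88410456e-01, 1.51805026e-01, 2.73944036e-05, 5.72416407e-05]), 'contact_force': array([ 0.84694133, -0.47171348,  0.02881339]), 'moment': array([ 0.01087824, -0.012807  , -0.05301081]), 'finger_force': 0.0, 'opening': 1.0021668104648993}
```

View pics/scene0.png

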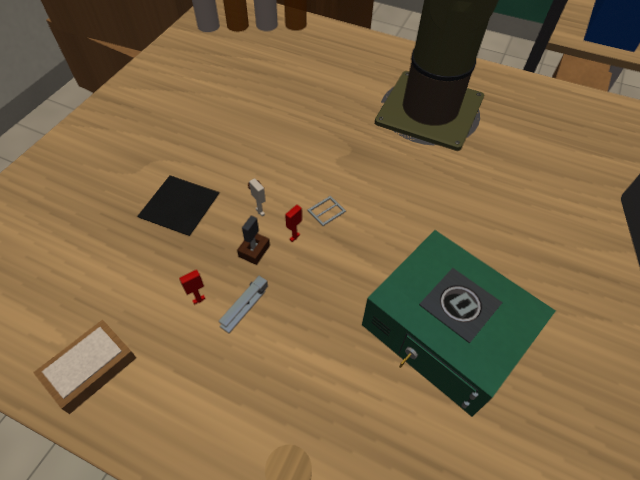

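View pics/top0.png

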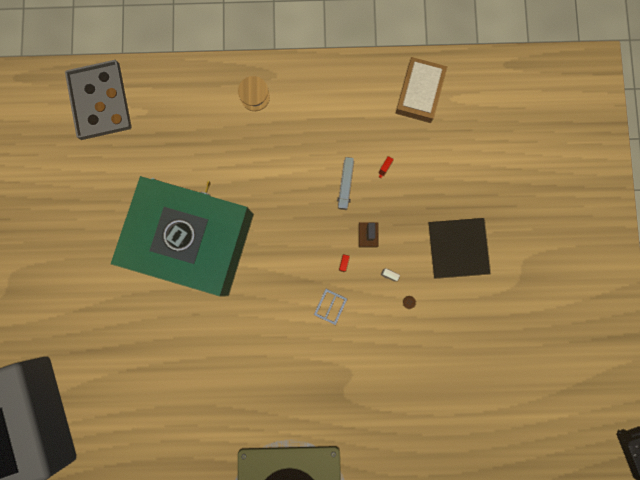

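Run:
```python
from h import *
im=cv2.imread("pics/top0.png"); sc=cv2.imread("pics/scene0.png")
u,v=proj("top",[.528,.2,.101])[0].round().astype(int); print(u,v)
a=cv2.resize(im[v-35:v+35,u-40:u+40],(800,700))[50:650]
u2,v2=proj("scene",[.528,.2,.101])[0].round().astype(int); print(u2,v2)
b=cv2.resize(sc[v2-45:v2+45,u2-60:u2+60],(800,600),interpolation=cv2.INTER_CUBIC)
cv2.imwrite("pics/plug_t.png",a); cv2.imwrite("pics/plug_s.png",b)
```

```text
177 235
462 303
```

View pics/plug_t.png

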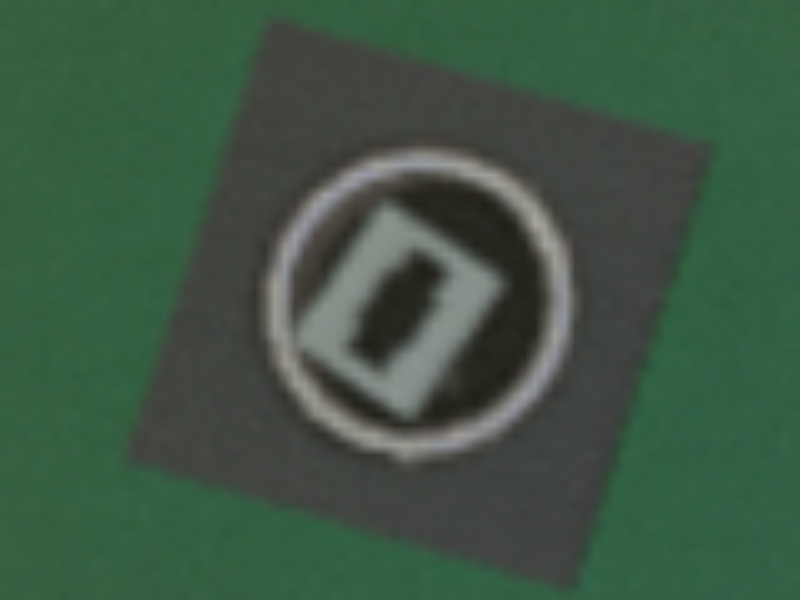

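View pics/plug_s.png

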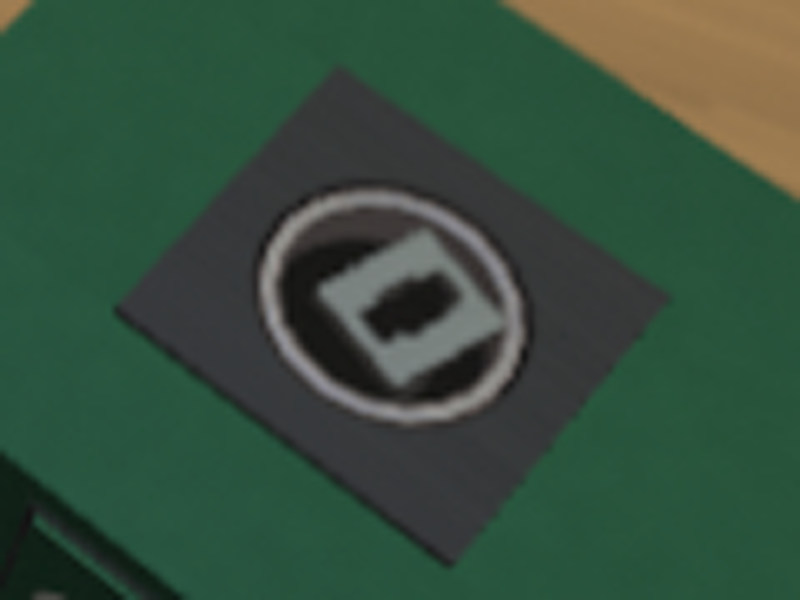

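Both pictures show the cabinet (top view around 178,235) with the nut plate shifted in the ring. The dark puller is in the stand at (372,231) and the mat is at (460,248). The red and white look-alikes are at (386,166), (344,262) and (390,274). Next I measure all of this more finely.

```bash
cat > meas.py <<'E'
from h import *
from scipy.optimize import minimize
def box(x,y,yaw,sx,sy,z0,z1):
    c=np.array([[a*sx/2,b*sy/2] for a in(-1,1) for b in(-1,1)]); Rm=np.array([[np.cos(yaw),-np.sin(yaw)],[np.sin(yaw),np.cos(yaw)]])
    c=c@Rm.T+[x,y]; return np.vstack([np.c_[c,np.full(4,z)] for z in(z0,z1)])
S=4
def mask(c,boxes,win):
    u0,v0,u1,v1=win; m=np.zeros(((v1-v0)*S,(u1-u0)*S),np.uint8)
    for b in boxes:
        p=(proj(c,b)+.5-[u0,v0])*S
        cv2.fillConvexPoly(m,cv2.convexHull(p.astype(np.float32)).round().astype(np.int32),1)
    return cv2.resize(m.astype(np.float32),None,fx=1/S,fy=1/S,interpolation=cv2.INTER_AREA)
def fit(sils,model,x0):
    W={}
    for c,s in sils.items():
        ys,xs=np.where(s); W[c]=(max(xs.min()-10,0),max(ys.min()-10,0),xs.max()+10,ys.max()+10)
    def cost(p):
        t=0
        for c,s in sils.items():
            u0,v0,u1,v1=W[c]; m=mask(c,model(*p),W[c]); g=s[v0:v1,u0:u1]
            m=m[:g.shape[0],:g.shape[1]]; t+=np.abs(m-g).sum()/s.sum()
        return t
    best=min((minimize(cost,[x0[0],x0[1],y],method="Nelder-Mead",options=dict(initial_simplex=[[x0[0],x0[1],y],[x0[0]+.01,x0[1],y],[x0[0],x0[1]+.01,y],[x0[0],x0[1],y+.2]],xatol=1e-4,fatol=1e-4)) for y in x0[2]),key=lambda o:o.fun)
    return best.x,best.fun
E
python3 - <<'E'
from meas import *
for c in("scene","top"): r.snapshot(c)
pm=lambda x,y,t:[box(x,y,t,.032,.014,.051,.091),box(x,y,t,.010,.010,.024,.055)]
mats=lambda x,y,t:[box(x,y,t,.12,.12,0,.004)]
st=lambda x,y,t:[box(x,y,t,.05,.04,0,.024),box(x,y,t,.032,.014,.051,.091),box(x,y,t,.010,.010,.024,.055)]
def sil(c,t,near):
    L=r.silhouettes(c,t); 
    if not L: return None
    p=proj(c,near)[0]
    return min((d["pixels"] for d in L),key=lambda s:np.hypot(*(np.argwhere(s).mean(0)[::-1]-p)))
P,Q,M={},{},{}
for c in("scene","top"):
    a=sil(c,"puller",[.53,-.172,.071]); b=sil(c,"stand",[.53,-.17,.024]); m=sil(c,"mat",[.5,-.366,.004])
    for n,s in(("pul",a),("st",b),("mat",m)): print(c,n,None if s is None else (s.sum(),np.argwhere(s).mean(0)[::-1].round(1)))
    P[c]=a; Q[c]=a|b; M[c]=m
for n,D,mod,x0 in(("pul",P,pm,(.53,-.172,(-.4,0,.4))),("st+pul",Q,st,(.53,-.17,(-.2,.1))),("mat",M,mats,(.5,-.366,(-.1,.2)))):
    print(n,fit(D,mod,x0))
    for c in D: print("  ",c,fit({c:D[c]},mod,x0))
# plate / ring
ct=lambda p:np.array([177-40,235-35])+(np.array(p)+[0,50])/10-.5
cs=lambda p:np.array([462-60,303-45])+np.array(p)/(800/120)-.5
for c,f,cor,sl,ring in(("top",ct,[(385,200),(505,280),(412,420),(297,340)],(401,307),(420,303)),("scene",cs,[(430,230),(505,325),(400,388),(318,292)],(412,305),(391,305))):
    z=.102; q=unproj(c,f(np.array(cor)),z)[:,:2]; e=np.roll(q,-1,0)-q
    print(c,"plate ctr",q.mean(0).round(4),"edges",np.hypot(*e.T).round(4),"ang",np.degrees(np.arctan2(e[:,1],e[:,0])).round(1),"slot",unproj(c,f(sl),z)[0,:2].round(4),"ring",unproj(c,f(ring),z)[0,:2].round(4))
E
```

```text
scene pul (np.int64(379), array([250.6, 230.2]))
scene st (np.int64(574), array([254.3, 248.8]))
scene mat (np.int64(2757), array([178.8, 204.9]))
top pul (np.int64(155), array([370.8, 231.8]))
top st None
top mat (np.int64(3299), array([458.9, 247.9]))Traceback (most recent call last):
  File "<stdin>", line 15, in <module>
TypeError: unsupported operand type(s) for |: 'bool' and 'NoneType'
```

Run:
```python
from meas import *
pm=lambda x,y,t:[box(x,y,t,.032,.014,.051,.091),box(x,y,t,.010,.010,.024,.055)]
mats=lambda x,y,t:[box(x,y,t,.12,.12,0,.004)]
st=lambda x,y,t:[box(x,y,t,.05,.04,0,.024)]+pm(x,y,t)
def dark(c,near,thr,rad):
    im=cv2.imread(f"pics/{c}0.png").astype(int).max(2); p=proj(c,near)[0].round().astype(int)
    w=np.zeros(im.shape,np.uint8); w[p[1]-rad:p[1]+rad,p[0]-rad:p[0]+rad]=1
    m=((im<thr)&(w>0)).astype(np.uint8); n,l,s,_=cv2.connectedComponentsWithStats(m); k=1+s[1:,4].argmax(); return l==k
S_={c:dark(c,[.53,-.17,.035],100,30) for c in("scene","top")}
M_={c:dark(c,[.5,-.366,.004],70,50) for c in("scene","top")}
for c in S_: print(c,S_[c].sum(),M_[c].sum())
for n,D,mod,x0 in(("st+pul",S_,st,(.53,-.17,(-.2,0,.2))),("mat",M_,mats,(.5,-.366,(-.1,.2)))):
    print(n,fit(D,mod,x0))
    for c in D: print("  ",c,fit({c:D[c]},mod,x0))
ct=lambda p:np.array([177-40,235-35])+(np.array(p)+[0,50])/10-.5
cs=lambda p:np.array([462-60,303-45])+np.array(p)/(800/120)-.5
for c,f,cor,sl,ring in(("top",ct,[(385,200),(505,280),(412,420),(297,340)],(401,307),(420,303)),("scene",cs,[(430,230),(505,325),(400,388),(318,292)],(412,305),(391,305))):
    z=.102; q=unproj(c,f(np.array(cor)),z)[:,:2]; e=np.roll(q,-1,0)-q
    print(c,"plate ctr",q.mean(0).round(4),"edges",np.hypot(*e.T).round(4),"ang",np.degrees(np.arctan2(e[:,1],e[:,0])).round(1),"slot",unproj(c,f(sl),z)[0,:2].round(4),"ring",unproj(c,f(ring),z)[0,:2].round(4))
```

```text
scene 944 2756
top 457 3108Traceback (most recent call last):
  File "<stdin>", line 13, in <module>
  File "meas.py", line 23, in fit
    best=min((minimize(cost,[x0[0],x0[1],y],method="Nelder-Mead",options=dict(initial_simplex=[[x0[0],x0[1],y],[x0[0]+.01,x0[1],y],[x0[0],x0[1]+.01,y],[x0[0],x0[1],y+.2]],xatol=1e-4,fatol=1e-4)) for y in x0[2]),key=lambda o:o.fun)
  File "meas.py", line 23, in <genexpr>
    best=min((minimize(cost,[x0[0],x0[1],y],method="Nelder-Mead",options=dict(initial_simplex=[[x0[0],x0[1],y],[x0[0]+.01,x0[1],y],[x0[0],x0[1]+.01,y],[x0[0],x0[1],y+.2]],xatol=1e-4,fatol=1e-4)) for y in x0[2]),key=lambda o:o.fun)
              ~~~~~~~~^^^^^^^^^^^^^^^^^^^^^^^^^^^^^^^^^^^^^^^^^^^^^^^^^^^^^^^^^^^^^^^^^^^^^^^^^^^^^^^^^^^^^^^^^^^^^^^^^^^^^^^^^^^^^^^^^^^^^^^^^^^^^^^^^^^^^^^^^^^^^^^^^^^^^^^^^^^^^^^^^^^^^^^^^^^^
    res = _minimize_neldermead(fun, x0, args, callback, bounds=bounds,
                               **options)
    fxc = func(xc)
    fx = function(np.copy(x), *(wrapper_args + args))
  File "meas.py", line 20, in cost
    u0,v0,u1,v1=W[c]; m=mask(c,model(*p),W[c]); g=s[v0:v1,u0:u1]
                        ~~~~^^^^^^^^^^^^^^^^^^
  File "meas.py", line 10, in mask
    p=(proj(c,b)+.5-[u0,v0])*S
       ~~~~^^^^^
  File "h.py", line 15, in proj
    K,k1,e,_=cal(c); M=rot(c); p=(np.atleast_2d(P)-e)@M
                       ~~~^^^
  File "h.py", line 7, in rot
    q=np.array(cal(c)[3]); return q if q.shape==(3,3) else R.from_quat(q).as_matrix()
               ~~~^^^
  File "h.py", line 5, in cal
    k=r.get_calibration(c); return np.array(k["intrinsics"]),k["k1"],np.array(k["eye"]),k["rotation"]
ValueError: time passes only in moves, steps and waits
```

```bash
sed -i 's/^def cal/from functools import lru_cache\n@lru_cache(None)\ndef cal/' h.py
cat > m2.py <<'E'
from meas import *
pm=lambda x,y,t:[box(x,y,t,.032,.014,.051,.091),box(x,y,t,.010,.010,.024,.055)]
mats=lambda x,y,t:[box(x,y,t,.12,.12,0,.004)]
st=lambda x,y,t:[box(x,y,t,.05,.04,0,.024)]+pm(x,y,t)
def dark(c,near,thr,rad):
    im=cv2.imread(f"pics/{c}0.png").astype(int).max(2); p=proj(c,near)[0].round().astype(int)
    w=np.zeros(im.shape,np.uint8); w[p[1]-rad:p[1]+rad,p[0]-rad:p[0]+rad]=1
    m=((im<thr)&(w>0)).astype(np.uint8); n,l,s,_=cv2.connectedComponentsWithStats(m); k=1+s[1:,4].argmax(); return l==k
S_={c:dark(c,[.53,-.17,.035],100,30) for c in("scene","top")}
M_={c:dark(c,[.5,-.366,.004],70,50) for c in("scene","top")}
for n,D,mod,x0 in(("st+pul",S_,st,(.53,-.17,(-.2,0,.2))),("mat",M_,mats,(.5,-.366,(-.1,.2)))):
    print(n,fit(D,mod,x0))
    for c in D: print("  ",c,fit({c:D[c]},mod,x0))
ct=lambda p:np.array([177-40,235-35])+(np.array(p)+[0,50])/10-.5
cs=lambda p:np.array([462-60,303-45])+np.array(p)/(800/120)-.5
for c,f,cor,sl,ring in(("top",ct,[(385,200),(505,280),(412,420),(297,340)],(401,307),(420,303)),("scene",cs,[(430,230),(505,325),(400,388),(318,292)],(412,305),(391,305))):
    z=.102; q=unproj(c,f(np.array(cor)),z)[:,:2]; e=np.roll(q,-1,0)-q
    print(c,"plate ctr",q.mean(0).round(4),"edges",np.hypot(*e.T).round(4),"ang",np.degrees(np.arctan2(e[:,1],e[:,0])).round(1),"slot",unproj(c,f(sl),z)[0,:2].round(4),"ring",unproj(c,f(ring),z)[0,:2].round(4))
E
python3 m2.py
```

```text
st+pul (array([ 0.52925782, -0.17611758, -0.00114415]), np.float64(0.16822430854318882))
   scene (array([ 0.52968646, -0.17585133,  0.00834231]), np.float64(0.05389300847457627))
   top (array([ 0.52890107, -0.17699268, -0.01577477]), np.float64(0.11323851203501094))
mat (array([ 0.49776977, -0.36845097,  0.05484092]), np.float64(0.11604545271998101))
   scene (array([ 0.49765534, -0.36765603,  0.04335151]), np.float64(0.05785105224963716))
   top (array([ 0.49719034, -0.36668305,  0.06626343]), np.float64(0.05863899613899614))
top plate ctr [0.5269 0.2002] edges [0.0283 0.032  0.0274 0.0316] ang [-124.8  146.2   54.2  -32.2] slot [0.5274 0.2   ] ring [0.5281 0.1963]
scene plate ctr [0.5281 0.2018] edges [0.0274 0.031  0.028  0.0328] ang [  52.8  -33.5 -123.3  145.3] slot [0.5275 0.2014] ring [0.5296 0.1971]
```

Request:
play_rows --translation '[[0,0,0],[0,0,0],[0,0,0],[0,0,0],[0,0,0],[0,0,0],[0,0,0],[0,0,0],[0,0,0],[0,0,0],[0,0,0],[0,0,0],[0,0,0],[0,0,0],[0,0,0],[0,0,0],[0,0,0],[0,0,0]]' --delta_rot '[[0,0,-5],[0,0,-10],[0,0,-10],[0,0,-10],[0,0,-10],[0,0,-10],[0,0,-10],[0,0,-10],[0,0,-10],[0,0,-10],[0,0,-10],[0,0,-10],[0,0,-10],[0,0,-10],[0,0,-10],[0,0,-10],[0,0,-7.5],[0,0,0]]' --grip '[0,0,0,0,0,0,0,0,0,0,0,0,0,0,0,0,0,0]' --squeeze 60

```text
clock: 3.55
tool_pos: [0.1873, -0.5963, 0.3025]
eef_rot: [0.001, 1.0, 0.0, 0.0]
contact_force: [-0.1, 0.2, -1.1]
opening: 0.502
finger_force: 0.0
```

Request:
play_rows --translation '[[-0.0242,0.03,0.005],[-0.0353,0.0433,0.01],[-0.0353,0.0433,0.01],[-0.0353,0.0433,0.01],[-0.0353,0.0433,0.01],[-0.0353,0.0433,0.01],[-0.0353,0.0433,0.01],[-0.0353,0.0433,0.01],[-0.0353,0.0433,0.01],[-0.0352,0.0436,0.01],[0,0,0.007],[0,0,0]]' --delta_rot '[[0,0,0],[0,0,0],[0,0,0],[0,0,0],[0,0,0],[0,0,0],[0,0,0],[0,0,0],[0,0,0],[0,0,0],[0,0,0],[0,0,0]]' --grip '[0,0,0,0,0,0,0,0,0,0,0,0]'

```text
clock: 5.05
tool_pos: [0.529, -0.1769, 0.2001]
eef_rot: [0.001, 1.0, -0.001, -0.001]
contact_force: [-0.3, -0.3, -1.1]
opening: 0.5
finger_force: 0.0
```

```bash
cat > s.py <<'E'
from h import *
def tcp():
    s=r.get_state(); Rm=R.from_quat(s["eef_rot"]).as_matrix(); return s,np.array(s["tool_pos"]),Rm
def show():
    s,p,Rm=tcp(); print("t",round(s["clock"],2),"p",p.round(4),"yaw",np.degrees(np.arctan2(Rm[1,0],Rm[0,0])).round(2),"tilt",np.round(Rm[:2,2],4),"F",np.round(s["contact_force"],2),"M",np.round(s["moment"],3),"op",round(s["opening"],3),"ff",s["finger_force"],"q7",np.round(s["q"],2))
def to(w): # tool-frame shift to world goal
    s,p,Rm=tcp(); return (Rm.T@(np.array(w)-p)).round(4)
E
python3 -c "
from s import *
show(); print(to([.5293,-.1762,.116]))"
```

```text
t 5.05 p [ 0.529  -0.1769  0.2001] yaw 179.88 tilt [-0.002  -0.0012] F [-0.31 -0.29 -1.08] M [ 0.055 -0.123 -0.016] op 0.5 ff 0.0 q7 [ 0.69  0.86 -0.8   1.84  0.85  0.82  1.01]
[-0.0005  0.0008  0.0841]
```

Request:
play_rows --translation '[[0,0.0005,0.015],[0,0,0.02],[0,0,0.02],[0,0,0.015],[0,0,0.01],[0,0,0.004],[0,0,0],[0,0,0],[0,0,0],[0,0,0],[0,0,0]]' --delta_rot '[[0,0,0],[0,0,0],[0,0,0],[0,0,0],[0,0,0],[0,0,0],[0,0,0],[0,0,0],[0,0,0],[0,0,0],[0,0,0]]' --grip '[0,0,0,0,0,0,0,-1,-1,-1,-1]' --squeeze 60

```text
clock: 6.42
tool_pos: [0.5298, -0.176, 0.117]
eef_rot: [0.0, 1.0, -0.0, 0.0]
contact_force: [0.3, -0.6, 1.4]
opening: 0.156
finger_force: 59.9
```

```bash
python3 -c "
from s import *
show()"
```

```text
t 6.42 p [ 0.5298 -0.176   0.117 ] yaw 179.96 tilt [ 0.0006 -0.0003] F [ 0.29 -0.64  1.4 ] M [ 0.036 -0.115  0.018] op 0.156 ff 59.92236591875553 q7 [ 0.63  0.98 -0.69  1.88  1.01  0.68  0.88]
```

Request:
play_rows --translation '[[0,0,-0.015],[0,0,-0.025],[0,0,-0.03],[0,0,-0.03],[0,0,-0.025],[0,0.02,0],[0,0.045,0],[0,0.052,0],[0,0.052,0],[0,0.052,0],[0,0.052,0],[0,0.052,0],[0.001,0.035,0],[0.001,0.017,0],[0,0,0],[0,0,0],[0,0,0],[0,0,0],[0,0,0],[0,0,0]]' --delta_rot '[[0,0,0],[0,0,0],[0,0,0],[0,0,0],[0,0,0],[0,0,0],[0,0,0],[0,0,0],[0,0,0],[0,0,0],[0,0,0],[0,0,0],[0,0,0],[0,0,0],[0,0,8],[0,0,9],[0,0,9],[0,0,8.5],[0,0,0],[0,0,0]]' --grip '[-1,-1,-1,-1,-1,-1,-1,-1,-1,-1,-1,-1,-1,-1,-1,-1,-1,-1,-1,-1]'

```text
clock: 8.93
tool_pos: [0.5279, 0.2003, 0.2418]
eef_rot: [0.296, 0.955, -0.0, 0.0]
contact_force: [0.3, 0.8, -0.9]
opening: 0.153
finger_force: 59.9
```

```bash
python3 -c "
from s import *
show(); print(to([.5275,.201,.225]))
im=r.snapshot('scene'); im2=r.snapshot('top')
u,v=proj('scene',[.5275,.201,.12])[0].round().astype(int)
cv2.imwrite('pics/hover.png',cv2.resize(im[v-60:v+45,u-70:u+70],(800,600),interpolation=cv2.INTER_CUBIC)); print(u,v)"
```

```text
t 8.93 p [0.5279 0.2003 0.2418] yaw 145.56 tilt [-0.0001 -0.0006] F [ 0.29  0.8  -0.94] M [ 0.041 -0.123  0.059] op 0.153 ff 59.9219030700624 q7 [-0.07  0.76 -0.65  1.8   0.62  0.8  -0.06]
[0.0007 0.0003 0.0168]
466 298
```

View pics/hover.png

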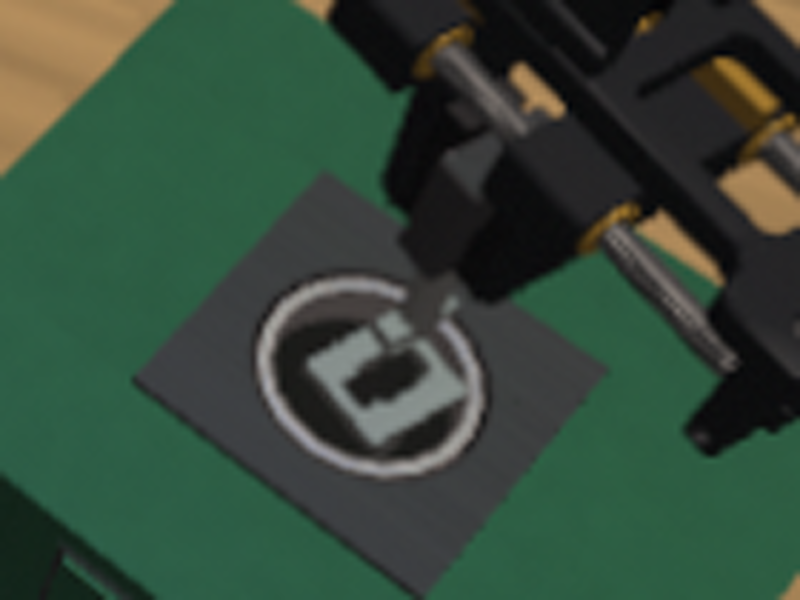

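```bash
python3 -c "
from s import *
from meas import box
s,p,Rm=tcp(); yaw=np.arctan2(Rm[1,0],Rm[0,0])
f=lambda P:((proj('scene',P)-[466-70,298-60]+.5)*[800/140,600/105]).round(0).tolist()
print('foot',f(box(p[0],p[1],yaw,.022,.007,p[2]-.111,p[2]-.105)))
print('grip',f(box(p[0],p[1],yaw,.032,.014,p[2]-.066,p[2]-.026)))
print('rod',f([[p[0],p[1],p[2]-.105],[p[0],p[1],p[2]-.066]]))
a=np.radians(-34.5)
print('slot',f(box(.5275,.201,a,.0245,.0094,.102,.102)[:4]),'plate',f(box(.5275,.201,a,.032,.028,.102,.102)[:4]))
"
python3 -c "
import cv2
im=cv2.imread('pics/hover.png')[230:480,230:530]
cv2.imwrite('pics/hover2.png',cv2.resize(im,(720,600),interpolation=cv2.INTER_CUBIC))"
```

```text
foot [[389.0, 354.0], [372.0, 333.0], [456.0, 317.0], [438.0, 296.0], [396.0, 343.0], [378.0, 322.0], [463.0, 306.0], [444.0, 285.0]]
grip [[432.0, 288.0], [394.0, 244.0], [534.0, 232.0], [495.0, 189.0], [481.0, 204.0], [440.0, 159.0], [588.0, 145.0], [546.0, 101.0]]
rod [[420.0, 314.0], [464.0, 238.0]]
slot [[410.0, 341.0], [433.0, 369.0], [339.0, 382.0], [362.0, 410.0]] plate [[398.0, 309.0], [468.0, 390.0], [305.0, 361.0], [374.0, 444.0]]
```

View pics/hover2.png

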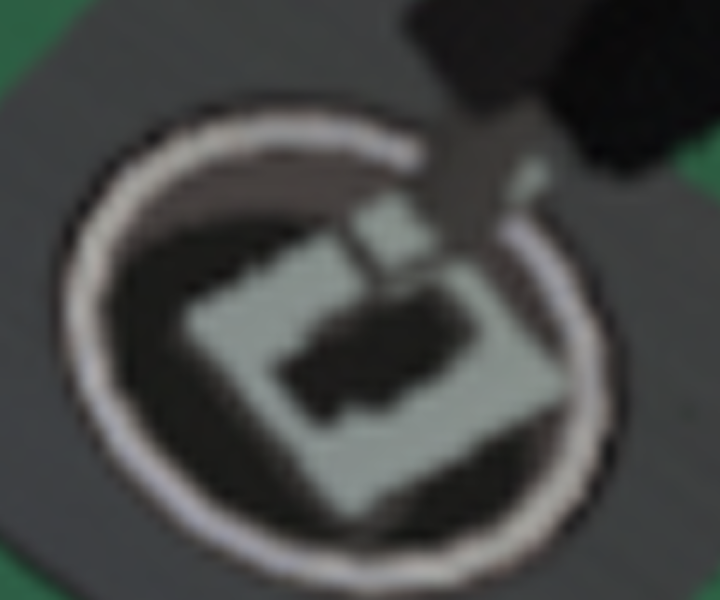

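Request:
play_rows --translation '[[0.0005,0.0009,0.008],[0,0,0.01],[0,0,0.006],[0,0,0],[0,0,0.001],[0,0,0.001],[0,0,0]]' --delta_rot '[[0,0,0],[0,0,0],[0,0,0],[0,0,0],[0,0,0],[0,0,0],[0,0,0]]' --grip '[-1,-1,-1,-1,-1,-1,-1]'

```text
clock: 9.9
tool_pos: [0.528, 0.2021, 0.2158]
eef_rot: [0.297, 0.955, 0.0, 0.0]
contact_force: [0.3, 0.1, -0.4]
opening: 0.15
finger_force: 59.9
```

```bash
python3 -c "
from s import *
show()"
```

```text
t 9.9 p [0.528  0.2021 0.2158] yaw 145.46 tilt [ 0.0003 -0.    ] F [ 0.33  0.07 -0.43] M [ 0.044 -0.13   0.021] op 0.15 ff 59.921906031668186 q7 [-0.09  0.79 -0.62  1.82  0.65  0.75 -0.1 ]
```

Request:
play_rows --translation '[[0,0,0.001],[0,0,0.001],[0,0,0.001],[0,0,0.0005],[0,0,0]]' --delta_rot '[[0,0,0],[0,0,0],[0,0,0],[0,0,0],[0,0,0]]' --grip '[-1,-1,-1,-1,-1]'

```text
clock: 10.52
tool_pos: [0.528, 0.2021, 0.2122]
eef_rot: [0.297, 0.955, -0.0, -0.0]
contact_force: [-1.2, -0.2, -1.8]
opening: 0.151
finger_force: 59.9
```

```bash
python3 -c "
from s import *
show()"
```

```text
t 10.53 p [0.528  0.2021 0.2122] yaw 145.46 tilt [-0.     -0.0001] F [-1.18 -0.21 -1.8 ] M [ 0.002 -0.093 -0.015] op 0.151 ff 59.921770468354225 q7 [-0.09  0.8  -0.61  1.82  0.66  0.74 -0.1 ]
```

No vertical contact yet, so I go down in further small steps.

Request:
play_rows --translation '[[0,0,0.0005],[0,0,0.0005],[0,0,0.0005],[0,0,0]]' --delta_rot '[[0,0,0],[0,0,0],[0,0,0],[0,0,0]]' --grip '[-1,-1,-1,-1]'

```text
clock: 11.02
tool_pos: [0.5279, 0.2021, 0.2107]
eef_rot: [0.297, 0.955, -0.0, -0.0]
contact_force: [-0.9, -0.2, -1.8]
opening: 0.154
finger_force: 59.9
```

```bash
python3 -c "
from s import *
show()"
```

```text
t 11.03 p [0.5279 0.2021 0.2107] yaw 145.47 tilt [-0.     -0.0001] F [-0.93 -0.15 -1.77] M [ 0.037 -0.123  0.037] op 0.154 ff 59.92190916091204 q7 [-0.09  0.8  -0.61  1.82  0.66  0.74 -0.11]
```

Request:
play_rows --translation '[[0,0,0.0005],[0,0,0.0005],[0,0,0.0005],[0,0,0.0005],[0,0,0]]' --delta_rot '[[0,0,0],[0,0,0],[0,0,0],[0,0,0],[0,0,0]]' --grip '[-1,-1,-1,-1,-1]'

```text
clock: 11.65
tool_pos: [0.5279, 0.2021, 0.2086]
eef_rot: [0.297, 0.955, -0.0, -0.0]
contact_force: [0.0, -0.0, -1.0]
opening: 0.153
finger_force: 59.9
```

```bash
python3 -c "
from s import *
show()"
```

```text
t 11.65 p [0.5279 0.2021 0.2086] yaw 145.46 tilt [-0.0001 -0.0001] F [ 0.02 -0.01 -1.03] M [-0.012 -0.202  0.031] op 0.153 ff 59.9219087138772 q7 [-0.1   0.8  -0.61  1.82  0.66  0.73 -0.11]
```

Request:
play_rows --translation '[[0,0,0.0005],[0,0,0.0005],[0,0,0.001],[0,0,0.001],[0,0,0.001],[0,0,0.001],[0,0,0]]' --delta_rot '[[0,0,0],[0,0,0],[0,0,0],[0,0,0],[0,0,0],[0,0,0],[0,0,0]]' --grip '[-1,-1,-1,-1,-1,-1,-1]'

```text
clock: 12.52
tool_pos: [0.5279, 0.2021, 0.2036]
eef_rot: [0.297, 0.955, -0.0, -0.0]
contact_force: [0.1, -0.1, -1.1]
opening: 0.153
finger_force: 59.9
```

```bash
python3 -c "
from s import *
show()"
```

```text
t 12.53 p [0.5279 0.2021 0.2036] yaw 145.47 tilt [-0.0001 -0.0002] F [ 0.06 -0.11 -1.11] M [-0.03  -0.144 -0.012] op 0.153 ff 59.92186043411493 q7 [-0.1   0.81 -0.6   1.82  0.67  0.72 -0.11]
```

Request:
play_rows --translation '[[0,0,0.001],[0,0,0.001],[0,0,0.001],[0,0,0.001],[0,0,0.001],[0,0,0.001],[0,0,0]]' --delta_rot '[[0,0,0],[0,0,0],[0,0,0],[0,0,0],[0,0,0],[0,0,0],[0,0,0]]' --grip '[-1,-1,-1,-1,-1,-1,-1]'

```text
clock: 13.4
tool_pos: [0.5279, 0.2021, 0.1976]
eef_rot: [0.297, 0.955, -0.0, -0.0]
contact_force: [0.2, -0.5, -1.5]
opening: 0.155
finger_force: 59.9
```

```bash
python3 -c "
from s import *
show()"
```

```text
t 13.4 p [0.5279 0.2021 0.1976] yaw 145.47 tilt [-0.0001 -0.0002] F [ 0.22 -0.47 -1.54] M [ 0.046 -0.196  0.007] op 0.155 ff 59.921929221600294 q7 [-0.1   0.82 -0.6   1.83  0.68  0.71 -0.12]
```

Request:
play_rows --translation '[[0,0,0.0005],[0,0,0.0005],[0,0,0.0005],[0,0,0]]' --delta_rot '[[0,0,0],[0,0,0],[0,0,0],[0,0,0]]' --grip '[-1,-1,-1,-1]'

```text
clock: 13.9
tool_pos: [0.5279, 0.2021, 0.1961]
eef_rot: [0.297, 0.955, -0.0, -0.0]
contact_force: [0.1, -1.0, -2.1]
opening: 0.151
finger_force: 59.9
```

```bash
python3 -c "
from s import *
show()"
```

```text
t 13.9 p [0.5279 0.2021 0.1961] yaw 145.46 tilt [-0.0001 -0.0002] F [ 0.14 -0.97 -2.09] M [ 0.029 -0.171 -0.028] op 0.151 ff 59.921845346689224 q7 [-0.1   0.82 -0.6   1.83  0.68  0.71 -0.12]
```

Request:
play_rows --translation '[[0,0,0.0005],[0,0,0.0005],[0,0,0]]' --delta_rot '[[0,0,0],[0,0,0],[0,0,0]]' --grip '[-1,-1,-1]'

```text
clock: 14.28
tool_pos: [0.528, 0.2022, 0.1959]
eef_rot: [0.297, 0.955, 0.0, 0.0]
contact_force: [-1.9, -0.3, 5.2]
opening: 0.153
finger_force: 59.9
```

```bash
python3 -c "
from s import *
show()"
```

```text
t 14.28 p [0.528  0.2022 0.1959] yaw 145.47 tilt [ 0.0007 -0.0002] F [-1.94 -0.32  5.16] M [-0.271  0.125  0.029] op 0.153 ff 59.927463959902525 q7 [-0.11  0.82 -0.59  1.83  0.68  0.71 -0.12]
```

Request:
play_rows --translation '[[0,0,-0.0015],[0,0,-0.0017],[0,0,0],[0,0,0],[0,0,0],[0,0,0],[0,0,0],[0,0,0],[0,0,0],[0,0,0],[0,0,0],[0,0,0],[0,0,0],[0,0,0],[0,0,0]]' --delta_rot '[[0,0,0],[0,0,0],[0,0,0],[0,0,4],[0,0,8],[0,0,8],[0,0,8],[0,0,8],[0,0,8],[0,0,8],[0,0,8],[0,0,8],[0,0,8],[0,0,4],[0,0,0]]' --grip '[-1,-1,-1,-1,-1,-1,-1,-1,-1,-1,-1,-1,-1,-1,-1]'

```text
clock: 16.15
tool_pos: [0.5279, 0.2023, 0.1983]
eef_rot: [0.841, 0.541, -0.0, 0.0]
contact_force: [-0.4, -0.1, -1.0]
opening: 0.154
finger_force: 59.9
```

```bash
python3 -c "
from s import *
show()"
```

```text
t 16.15 p [0.5279 0.2023 0.1983] yaw 65.53 tilt [-0.0001 -0.0001] F [-0.4  -0.13 -1.03] M [-0.029 -0.029  0.004] op 0.154 ff 59.922110103070736 q7 [-0.32  0.76 -0.22  1.84  0.28  0.57 -1.14]
```

Turned 80° freely. I carry on gently towards the stop.

Request:
play_rows --translation '[[0,0,0],[0,0,0],[0,0,0],[0,0,0]]' --delta_rot '[[0,0,4],[0,0,4],[0,0,4],[0,0,0]]' --grip '[-1,-1,-1,-1]'

```text
clock: 16.65
tool_pos: [0.5278, 0.2023, 0.1983]
eef_rot: [0.893, 0.451, -0.0, -0.0]
contact_force: [-0.4, 0.8, -1.6]
opening: 0.161
finger_force: 59.9
```

```bash
python3 -c "
from s import *
show()"
```

```text
t 16.65 p [0.5278 0.2023 0.1983] yaw 53.59 tilt [-0.0003  0.    ] F [-0.45  0.78 -1.56] M [ 0.062  0.006 -0.024] op 0.161 ff 59.92341862991452 q7 [-0.35  0.76 -0.16  1.84  0.21  0.56 -1.29]
```

Request:
play_rows --translation '[[0,0,0],[0,0,0],[0,0,0]]' --delta_rot '[[0,0,3],[0,0,3],[0,0,0]]' --grip '[-1,-1,-1]'

```text
clock: 17.02
tool_pos: [0.5278, 0.2024, 0.1983]
eef_rot: [0.915, 0.403, -0.0, -0.0]
contact_force: [-1.3, 1.8, -1.9]
opening: 0.153
finger_force: 60.0
```

```bash
python3 -c "
from s import *
show()"
```

```text
t 17.02 p [0.5278 0.2024 0.1983] yaw 47.49 tilt [-0.0002  0.    ] F [-1.29  1.76 -1.86] M [0.259 0.157 0.282] op 0.153 ff 59.998773727566004 q7 [-0.37  0.76 -0.13  1.84  0.17  0.55 -1.36]
```

Request:
play_rows --translation '[[0,0,0],[0,0,0],[0,0,-0.001],[0,0,-0.001],[0,0,-0.001],[0,0,-0.001],[0,0,-0.001],[0,0,-0.001],[0,0,0]]' --delta_rot '[[0,0,-2],[0,0,0],[0,0,0],[0,0,0],[0,0,0],[0,0,0],[0,0,0],[0,0,0],[0,0,0]]' --grip '[-1,-1,-1,-1,-1,-1,-1,-1,-1]'

```text
clock: 18.15
tool_pos: [0.5277, 0.2016, 0.2041]
eef_rot: [0.908, 0.418, -0.001, 0.0]
contact_force: [-0.4, -0.6, -12.9]
opening: 0.149
finger_force: 59.9
```

```bash
python3 -c "
from s import *
show()"
```

```text
t 18.15 p [0.5277 0.2016 0.2041] yaw 49.44 tilt [-0.0009 -0.001 ] F [ -0.41  -0.61 -12.93] M [0.011 0.018 0.045] op 0.149 ff 59.93029832839966 q7 [-0.36  0.75 -0.14  1.84  0.18  0.57 -1.33]
```

Caught under the plate and pulling about 12 N, as expected. I keep drawing it straight up.

Request:
play_rows --translation '[[0,0,-0.002],[0,0,-0.003],[0,0,-0.003],[0,0,-0.003],[0,0,-0.003],[0,0,-0.003],[0,0,-0.003],[0,0,-0.003],[0,0,-0.003],[0,0,-0.003],[0,0,-0.003],[0,0,-0.003],[0,0,-0.004],[0,0,-0.005],[0,0,-0.006],[0,0,-0.006],[0,0,-0.006],[0,0,-0.006],[0,0,0],[0,0,0]]' --delta_rot '[[0,0,0],[0,0,0],[0,0,0],[0,0,0],[0,0,0],[0,0,0],[0,0,0],[0,0,0],[0,0,0],[0,0,0],[0,0,0],[0,0,0],[0,0,0],[0,0,0],[0,0,0],[0,0,0],[0,0,0],[0,0,0],[0,0,0],[0,0,0]]' --grip '[-1,-1,-1,-1,-1,-1,-1,-1,-1,-1,-1,-1,-1,-1,-1,-1,-1,-1,-1,-1]'

```text
clock: 20.65
tool_pos: [0.5278, 0.202, 0.2723]
eef_rot: [0.908, 0.418, -0.0, 0.0]
contact_force: [0.2, -0.4, -4.6]
opening: 0.154
finger_force: 59.9
```

```bash
python3 -c "
from s import *
show(); print(to([.4975,-.3675,.2702]))
im=r.snapshot('scene')
cv2.imwrite('pics/lift.png',im[120:420,300:640])"
```

```text
t 20.65 p [0.5278 0.202  0.2723] yaw 49.47 tilt [-0.0003 -0.0003] F [ 0.23 -0.43 -4.61] M [-0.021 -0.068  0.023] op 0.154 ff 59.92199158295989 q7 [-0.35  0.65 -0.17  1.78  0.16  0.72 -1.31]
[-0.4526  0.3471  0.0022]
```

View pics/lift.png

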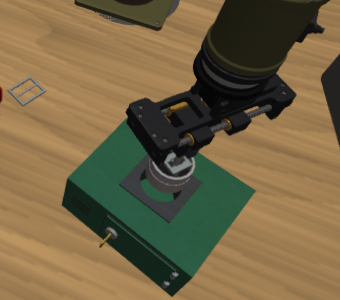

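Request:
play_rows --translation '[[-0.0079,0.0061,0],[-0.0159,0.0122,0],[-0.0238,0.0183,0],[-0.0278,0.0213,0],[-0.0278,0.0213,0],[-0.0278,0.0213,0],[-0.0278,0.0213,0],[-0.0278,0.0213,0],[-0.0278,0.0213,0],[-0.0278,0.0213,0],[-0.0278,0.0213,0],[-0.0278,0.0213,0],[-0.0278,0.0213,0],[-0.0278,0.0213,0],[-0.0278,0.0213,0],[-0.0278,0.0213,0],[-0.0198,0.0152,0],[-0.0159,0.0122,0],[-0.0079,0.0061,0],[0,0,0]]' --delta_rot '[[0,0,0],[0,0,0],[0,0,0],[0,0,0],[0,0,0],[0,0,0],[0,0,0],[0,0,0],[0,0,0],[0,0,0],[0,0,0],[0,0,0],[0,0,0],[0,0,0],[0,0,0],[0,0,0],[0,0,0],[0,0,0],[0,0,0],[0,0,0]]' --grip '[-1,-1,-1,-1,-1,-1,-1,-1,-1,-1,-1,-1,-1,-1,-1,-1,-1,-1,-1,-1]'

```text
clock: 23.2
tool_pos: [0.4972, -0.3678, 0.2723]
eef_rot: [0.908, 0.418, -0.0, -0.0]
contact_force: [-0.0, -0.3, -4.3]
opening: 0.153
finger_force: 59.9
```

```bash
python3 -c "
from s import *
show()"
```

```text
t 23.2 p [ 0.4972 -0.3678  0.2723] yaw 49.42 tilt [-0.0003  0.0001] F [-0.01 -0.3  -4.27] M [ 0.021 -0.016 -0.004] op 0.153 ff 59.9214892834425 q7 [ 0.71  0.72 -0.26  1.62  0.23  0.84 -0.36]
```

Request:
play_rows --translation '[[0,0,0.01],[0,0,0.015],[0,0,0.02],[0,0,0.02],[0,0,0.015],[0,0,0.012],[0,0,0.01],[0,0,0.008],[0,0,0.004],[0,0,0.002],[0,0,0.002],[0,0,0.002],[0,0,0]]' --delta_rot '[[0,0,0],[0,0,0],[0,0,0],[0,0,0],[0,0,0],[0,0,0],[0,0,0],[0,0,0],[0,0,0],[0,0,0],[0,0,0],[0,0,0],[0,0,0]]' --grip '[-1,-1,-1,-1,-1,-1,-1,-1,-1,-1,-1,-1,-1]'

```text
clock: 24.82
tool_pos: [0.4975, -0.3674, 0.1524]
eef_rot: [0.908, 0.418, -0.0, 0.0]
contact_force: [-0.3, 0.3, -4.8]
opening: 0.151
finger_force: 59.9
```

```bash
python3 -c "
from s import *
show()"
```

```text
t 24.82 p [ 0.4975 -0.3674  0.1524] yaw 49.46 tilt [-0. -0.] F [-0.33  0.25 -4.82] M [ 0.015 -0.038  0.013] op 0.151 ff 59.92212474346161 q7 [ 0.68  0.88 -0.21  1.7   0.29  0.59 -0.41]
```

Request:
play_rows --translation '[[0,0,0.001],[0,0,0.001],[0,0,0.001],[0,0,0.001],[0,0,0.001],[0,0,0.001],[0,0,0.001],[0,0,0.001],[0,0,0.001],[0,0,0]]' --delta_rot '[[0,0,0],[0,0,0],[0,0,0],[0,0,0],[0,0,0],[0,0,0],[0,0,0],[0,0,0],[0,0,0],[0,0,0]]' --grip '[-1,-1,-1,-1,-1,-1,-1,-1,-1,-1]'

```text
clock: 26.08
tool_pos: [0.4974, -0.3674, 0.1435]
eef_rot: [0.908, 0.418, -0.0, -0.0]
contact_force: [-1.5, 1.4, -0.1]
opening: 0.154
finger_force: 59.9
```

```bash
python3 -c "
from s import *
show()"
```

```text
t 26.07 p [ 0.4974 -0.3674  0.1435] yaw 49.46 tilt [-0.0002 -0.    ] F [-1.49  1.37 -0.14] M [ 0.291  0.367 -0.006] op 0.154 ff 59.9348384141922 q7 [ 0.68  0.9  -0.21  1.7   0.3   0.58 -0.41]
```

Request:
play_rows --translation '[[0,0,0.001],[0,0,0.001],[0,0,0.0005],[0,0,0.0005],[0,0,0]]' --delta_rot '[[0,0,0],[0,0,0],[0,0,0],[0,0,0],[0,0,0]]' --grip '[-1,-1,-1,-1,-1]'

```text
clock: 26.7
tool_pos: [0.4975, -0.3674, 0.1403]
eef_rot: [0.908, 0.418, -0.0, -0.0]
contact_force: [-2.1, 1.0, 0.1]
opening: 0.155
finger_force: 59.9
```

```bash
python3 -c "
from s import *
show()"
```

```text
t 26.7 p [ 0.4975 -0.3674  0.1403] yaw 49.47 tilt [-0.0002  0.    ] F [-2.07  0.98  0.09] M [0.297 0.498 0.036] op 0.155 ff 59.937724471092224 q7 [ 0.68  0.9  -0.2   1.7   0.3   0.57 -0.42]
```

Request:
play_rows --translation '[[0,0,0.0005],[0,0,0.0005],[0,0,0]]' --delta_rot '[[0,0,0],[0,0,0],[0,0,0]]' --grip '[-1,-1,-1]'

```text
clock: 27.08
tool_pos: [0.4975, -0.3674, 0.14]
eef_rot: [0.908, 0.418, -0.0, 0.0]
contact_force: [-3.6, 2.3, 6.3]
opening: 0.153
finger_force: 60.0
```

```bash
python3 -c "
from s import *
show()
im=r.snapshot('scene'); u,v=proj('scene',[.4975,-.3674,.05])[0].round().astype(int); print(u,v)
cv2.imwrite('pics/place.png',cv2.resize(im[v-60:v+60,u-80:u+80],(800,600),interpolation=cv2.INTER_CUBIC))"
```

```text
t 27.07 p [ 0.4975 -0.3674  0.14  ] yaw 49.46 tilt [ 0.     -0.0003] F [-3.59  2.34  6.26] M [0.497 0.76  0.041] op 0.153 ff 59.95511256158352 q7 [ 0.67  0.9  -0.2   1.7   0.3   0.57 -0.42]
173 188
```

View pics/place.png

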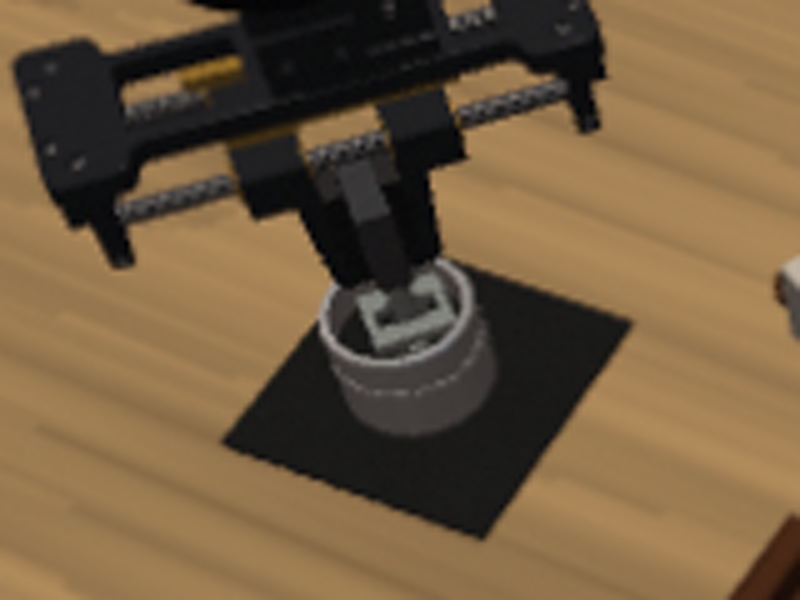

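Request:
play_rows --translation '[[0,0,-0.0007],[0,0,0],[0,0,0],[0,0,0],[0,0,0],[0,0,0]]' --delta_rot '[[0,0,0],[0,0,0],[0,0,0],[0,0,0],[0,0,0],[0,0,0]]' --grip '[-1,-1,-0.5,-0.3,0,0]' --squeeze 20

```text
clock: 27.88
tool_pos: [0.4977, -0.3675, 0.1402]
eef_rot: [0.908, 0.418, 0.0, 0.0]
contact_force: [0.6, -0.1, -0.2]
opening: 0.502
finger_force: 0.0
```

```bash
python3 -c "
from s import *
show()
im=r.snapshot('scene'); u,v=173,188
cv2.imwrite('pics/rel.png',cv2.resize(im[v-60:v+60,u-80:u+80],(800,600),interpolation=cv2.INTER_CUBIC))"
```

```text
t 27.88 p [ 0.4977 -0.3675  0.1402] yaw 49.46 tilt [ 0.0005 -0.0003] F [ 0.62 -0.08 -0.19] M [-0.102 -0.083  0.022] op 0.502 ff 0.0 q7 [ 0.67  0.9  -0.2   1.7   0.3   0.57 -0.42]
```

View pics/rel.png

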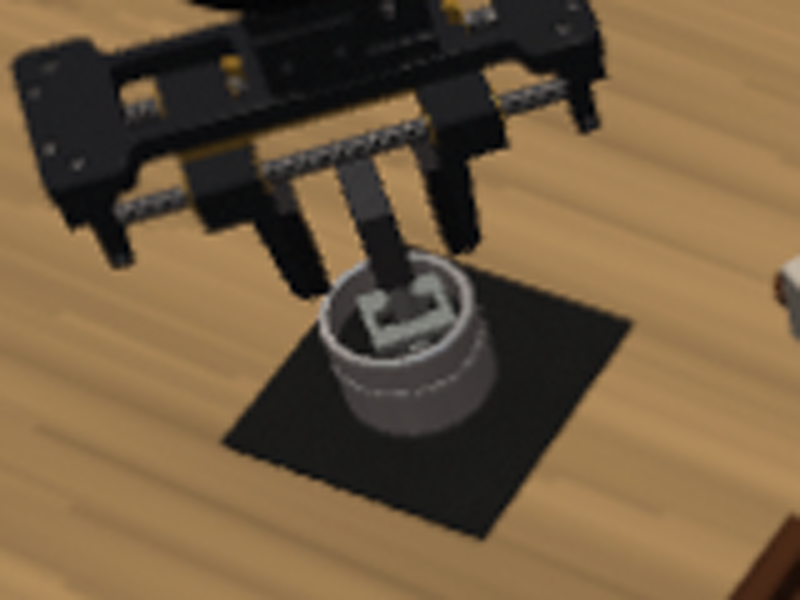

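The puller is released and stands free in the plug, upright on the mat (plug at about 410,350), with clear gaps to both fingers. I now withdraw straight up.

Request:
play_rows --translation '[[0,0,-0.005],[0,0,-0.015],[0,0,-0.02],[0,0,-0.025],[0,0,-0.03],[0,0,-0.02],[0,0,0],[0,0,0],[0,0,0],[0,0,0]]' --delta_rot '[[0,0,0],[0,0,0],[0,0,0],[0,0,0],[0,0,0],[0,0,0],[0,0,0],[0,0,0],[0,0,0],[0,0,0]]' --grip '[0,0,0,0,0,0,0,0,0,0]'

```text
clock: 29.18
tool_pos: [0.4973, -0.3672, 0.2543]
eef_rot: [0.908, 0.418, -0.0, -0.001]
contact_force: [-0.5, 0.4, 0.5]
opening: 0.498
finger_force: 0.0
```

```bash
python3 -c "
from s import *
show()
im=r.snapshot('scene')
cv2.imwrite('pics/end.png',im[100:330,80:400])"
```

```text
t 29.18 p [ 0.4973 -0.3672  0.2543] yaw 49.47 tilt [-0.0012  0.0007] F [-0.49  0.37  0.52] M [-0.082 -0.034 -0.025] op 0.498 ff 0.0 q7 [ 0.71  0.74 -0.26  1.63  0.24  0.8  -0.37]
```

View pics/end.png

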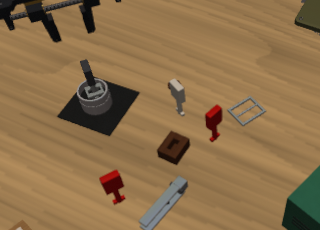

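The plug stands upright on the mat (95,97 in the crop) with the puller in it. The gripper is clear, and the other things in view look undisturbed.

```bash
python3 -c "
from plant import r
print(r.finish_job())"
```

```text
the job is handed in; nothing more can be done
None
```

The plug was drawn from the port with the locked puller and stands upright on the black mat with the puller left in it and let go. The job was handed in at about 29 s; no verdict came back, the last picture shows the buckle and punch apparently unmoved, and the button was out of view.

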